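Latch a source shutter open over a lead wall with the reach rod

TASK

Take the reach rod from its stand, reach over the lead brick wall with it and drop its eye over the shutter post of the source housing; draw the post towards you against its spring until you feel the front end of its slot, shift it left along that end and let it settle back into the hold notch so that the shutter stays open, and lay the rod back in its stand. Work the shutter gently, by feel, and only with the rod: the hand and arm must not touch the housing, and nothing may push hard on the wall. Leave the sample tube and the other things on the bench as they are.

Things in the scene. Friction and masses are not known exactly. Their poses are not given: they have to be found in the camera images.
- rod: loose reach rod, 0.14 kg. Origin: middle of its black handle, a bar 100 mm long (x), 16 mm wide (y), 28 mm high (z), to be gripped across the 16 mm. x runs along the rod to the eye, z up as it lies in its stand. Behind the handle a steel tail, 8 mm thick, 48 mm long; ahead an 8 mm shaft runs to x = 172 mm, bends straight down and ends in a flat horizontal ring, the eye.
- eye (a point): centre of the rod's eye (7 mm wire, 22 mm clear inside, 36 mm over all), 190 mm ahead of the middle of the handle (x) and 85 mm below it (z). The wire reaches 3.5 mm above and below this point. Where the shaft comes down to it, it is 15 mm behind this point.
- stand: the rod's rest, fixed on the bench: grey board 215 x 80 x 10 mm with two steel Y-forks at x = -78 and x = +98 mm (8 mm wire, arms spread at 45 degrees, tips 126 mm above the bench, 44 mm apart). Origin on the bench below the handle's place; x points along the lying rod to the eye.
- stand_rest (a point): where the middle of the rod's handle lies when the rod rests in the forks (tail and shaft in the forks, eye hanging straight down), 115 mm above the bench; axes as the stand. At the start the rod lies up to 10 mm forward or back of it along x.
- wall: fixed wall of grey lead bricks between robot and housing, 50 mm thick (x), 150 mm high, from y = -150 to y = +130 mm, with a low return, 75 mm high and 100 mm long, going back (+x) at its right (-y) end. Origin on the bench in the middle of its thickness.
- housing: source housing fixed behind the wall: white block on a 150 x 116 mm foot plate, topped by a flat steel gate plate, 78 mm above the bench. Origin on the bench below the post when the shutter is shut; +x points away from wall and robot, +y left. A spring pulls the post to +x with 2.5 N when shut and 0.09 N more per mm drawn; friction is about 1 N in any direction. The slot's ends are hard stops.
- slot_front (a point): in the gate plate's top face, the nearest place (15 mm to -x of the shut position) where the slot's front end can stop the middle of the post. The plate is clamped through long holes to set the opening, so this end lies 15 to 35 mm from shut, different each time: feel for it. Along this end the slot crosses 22 mm left (+y).
- post_top (a point): top of the shutter post, a plain upright steel pin of 10 mm diameter with a round end, 124 mm above the bench, 46 mm above the cover; a small collar 17 mm wide lies on the cover round it. The post stays upright as it moves.
- shutter_draw (a joint): how far the post is drawn towards the wall (housing -x), m: 0 shut, 0.015 to 0.035 at the front end of the slot. The post can cross left only within 1.8 mm of the front end, as its foot is square and a tooth 7 mm wide parts the shut leg from the hold notch; in the notch the spring draws it back to rest 10 mm short of the front end.
- shutter_shift (a joint): how far the post is shifted to the left (housing +y), m: 0 to 0.002 in the shut leg of the slot, 0.019 to 0.022 in the hold notch, 0.022 at the hard left end of the crossing.
- tube: sample tube with a stopper, 16 mm wide, 93 mm long, standing loose in the aluminium holder on the housing's foot plate, 96 mm behind the post (+x); its stopper ends 97 mm above the bench. Leave alone. Origin at its lower end.
- timer: flat bench timer 60 x 70 x 16 mm lying in front of the wall; leave alone. Origin at the centre of its underside.
- bottle_a: small white reagent bottle, 21 mm wide, 54 mm high, on the right near the front; leave alone. Origin at the centre of its underside.
- bottle_b: a second small white reagent bottle, 20 mm wide, 54 mm high, beside the first; leave alone. Origin at the centre of its underside.
- petri: petri dish with lid, 62 mm wide, 13 mm high, at the back; leave alone. Origin at the centre of its underside.

How it is judged:
By the outcome, as a careful person would: the job done as asked, in the order asked, and still so for the second after the job is handed in, with the robot touching nothing.
It also fails if it takes over 58 s, if anything falls off the work surface, if the arm or the gripper's body presses on something with over 40 N, if the wrist force passes 120 N, or if a joint passes its speed limit or range.

ROBOT

A 6-joint arm with a two-finger parallel gripper is mounted at the origin on a cart in front of the work surface, level with it; the furniture and walls round the work are solid. World frame = base frame: x ahead of the robot, y to its left, z up, the work surface at z = 0. Lengths are in mm, angles in rad, forces in N, time in s.
With the tool pointing down it reaches from about 300 to 1000 mm from the base axis. Payload 5.1 kg.
Tool frame: the origin (TCP) lies on the centre line of the jaws, within the pads' length; the fingertips stand ahead of it and the grasp point (between the pads) lies 5 mm behind it (tip_extent is the x of the fingertips in the tool frame, in mm); x points along the fingers, z is the direction in which the jaws open and shut, and the axes are right-handed (so a half turn about x gives the same grasp; the last joint's range is limited). The gripper opens to 95 mm and grips with 3 to 60 N. Pads are 20 mm wide; open, the fingers measure 119 mm over their backs; the gripper's body (75 mm by 180 mm) begins 59 mm behind the grasp point.
Start: joints at [1.03, 0.124, 1.65, -0, 1.367, -0.083], TCP at [287.302, 583.046, 228.656] pointing down, gripper open.
Joint ranges: [-2.61, 2.61], [-1.02, 2.33], [0.03, 2.71], [-1.35, 4.49], [0.32, 2.68], [-2.91, 2.91]. Speed limits (rad/s): [2.57, 2.57, 3.14, 3.14, 3.14, 3.14].

INTERFACE

Orientations are given as [roll, pitch, yaw] about the fixed x, y, z axes, in that order (R = Rz(yaw) Ry(pitch) Rx(roll)).
In Python, from bench import * gives the robot as it stands. The module is installed in compiled form; this text tells all that it offers.
- The arm moves only by the tool drive_tool, never from a script. Its argument "increments" is a list of rows, each a list of 6 numbers: the shift along the tool's x, y, z in mm, then the turn, a rotation vector about the tool's x, y, z in degrees. In form: [[dx, dy, dz, ax, ay, az], ...]. A call has exactly 8 rows; each row shifts and turns the commanded pose from where the row before left it, along the tool's axes as they then stand; what a row does not reach is not made up. A row lasts 1/12 s, in which the tool goes at most 41.7 mm and 7.16 degrees, less where a joint would pass 70% of its speed; a pose out of reach is approached as far as the arm can. A call with a gripper value outside its range is refused whole. "hand" is the closure, from 0 (fully open) to 1 (shut), set as the call begins (left out, the last holds). The fingers move at their own pace and stop on an object; "newtons" is the grip in N (left out, the last holds). Time passes only in rows, so rows that do not move let the fingers close, or fill a call up. It gives the time, the measured TCP pose, the force and the opening at its end, in the units of the state.
- get_obs(): the state, without advancing time (a new reading comes with each control period).
- get_image(name): name is "side" or "top"; returns a dict with "image" (480x640x3 uint8, red, green, blue), "camera_matrix" (3x3 intrinsics, pixels), "world_to_cam" (4x4, takes a point from world to camera coordinates). Camera axes: x right, y up, looking along -z (the intrinsics and any distortion apply to the point x, -y, -z); pixel columns grow to the right and rows downward; lengths in mm; the calibration is good to about 2 mm. A picture is of the moment at which its call begins. There is no depth.
- finish_job(): hands the job in, once; it reports no verdict.
The state is a dict: "clock": time; "joints": joint angles; "joint_velocities": joint speeds; "effort": joint torques, N m; "eef_pos": TCP position; "orientation": TCP orientation; "contact_force": force on the tool from outside, world axes, zero at the start; "torque": the same for the moment, N m; "grip_width": finger opening in mm.
Only numpy, scipy, OpenCV 4.12 (cv2) and the standard library are available. Lean on these libraries where they do the work, as an engineer would, in place of code of your own. Each camera call takes 0.05 s, during which the arm holds its last target. There are 200 camera calls.

## Working session

There is one attempt and no reset: what is moved stays moved. The work goes in short steps, Python scripts to look and compute and a tool call to move; the robot and the scene stay as the last step left them, time stands still between calls to the robot, and variables do not carry over. Pictures are saved under pics/ and viewed, about 8 in all and at most 12, crops included, and the job is handed in when it is done.

Besides the shell and the picture viewer there is one more tool, called after "Emit:" as name(argument=value, ...), one argument or row to a line, values as JSON. drive_tool: Moves the arm, as the interface text tells. Its arguments: {"type":"object","properties":{"increments":{"type":"array"},"hand":{"type":"number"},"newtons":{"type":"number"}},"required":["increments"]}

```bash
mkdir -p pics; cat > h.py <<'E'
from bench import *
import numpy as np, cv2
from scipy.spatial.transform import Rotation as R
def snap(n,f,crop=None,s=1):
    d=get_image(n); im=d["image"][:,:,::-1].copy()
    np.savez(f"pics/{f}.npz",K=d["camera_matrix"],T=d["world_to_cam"],im=im)
    if crop: a,b,c,e=crop; im=im[b:e,a:c]
    cv2.imwrite(f"pics/{f}.png",cv2.resize(im,None,fx=s,fy=s,interpolation=cv2.INTER_CUBIC))
    return d
def proj(K,T,p):
    c=T[:3,:3]@np.array(p,float)+T[:3,3]; q=K@np.array([c[0],-c[1],-c[2]]); return q[:2]/q[2]
def ray(K,T,uv):
    v=np.linalg.inv(K)@np.array([uv[0],uv[1],1.]); v=np.array([v[0],-v[1],-v[2]])
    Rm=T[:3,:3]; return -Rm.T@T[:3,3], Rm.T@v
def atz(K,T,uv,z):
    o,d=ray(K,T,uv); return o+d*(z-o[2])/d[2]
def ld(f):
    d=np.load(f"pics/{f}.npz"); return d["K"],d["T"]
def tri(K1,T1,u1,K2,T2,u2):
    o1,d1=ray(K1,T1,u1);o2,d2=ray(K2,T2,u2)
    A=np.c_[d1,-d2]; s=np.linalg.lstsq(A,o2-o1,rcond=None)[0]
    a,b=o1+d1*s[0],o2+d2*s[1]; return (a+b)/2,np.linalg.norm(a-b)
E
python3 - <<'E'
from h import *
for n in("side","top"):
    d=snap(n,n+"0"); print(n,d["camera_matrix"].round(1).tolist(),(-d["world_to_cam"][:3,:3].T@d["world_to_cam"][:3,3]).round(0), [k for k in d])
o=get_obs(); print(o)
E
```

```text
side [[437.7, 0.0, 317.2], [0.0, 437.7, 244.8], [0.0, 0.0, 1.0]] [-216. -163.  596.] ['image', 'camera_matrix', 'world_to_cam']
top [[616.8, 0.0, 321.3], [0.0, 616.8, 244.1], [0.0, 0.0, 1.0]] [ 532.  -25. 1450.] ['image', 'camera_matrix', 'world_to_cam']
{'clock': 0.1, 'joints': array([ 1.03037956e+00,  1.24434113e-01,  1.65152878e+00, -1.59735024e-05,
        1.36747989e+00, -8.26066742e-02]), 'joint_velocities': array([ 0.00140986,  0.00088605, -0.00326409,  0.00094437,  0.0003096 ,
        0.00078946]), 'effort': array([ 5.44537597e-04, -4.18883801e+01, -3.61094749e+01,  7.77164754e-02,
        4.62334324e-02, -6.89375588e-05]), 'eef_pos': array([287.04147088, 582.57711192, 227.51878892]), 'orientation': array([ 3.06743843,  1.56894613, -2.1027574 ]), 'contact_force': array([-0.92654372,  0.28146166, -0.37480893]), 'torque': array([ 0.00449263, -0.05183725, -0.03600072]), 'grip_width': 95.13928194286757}
```

View pics/top0.png

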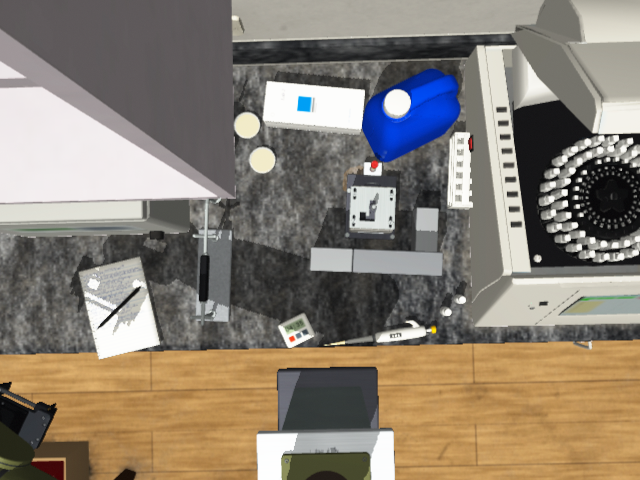

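View pics/side0.png

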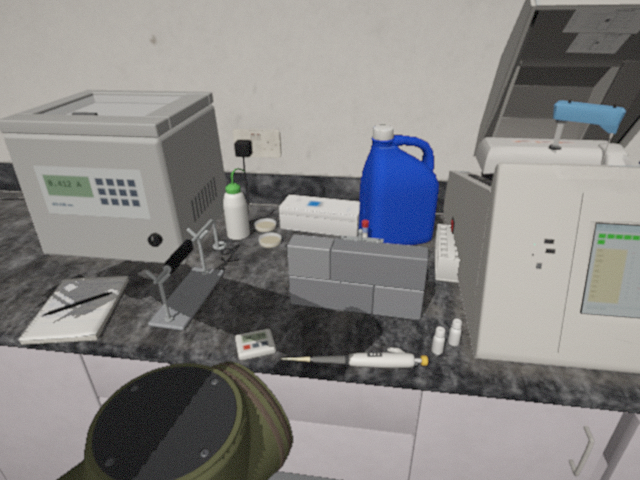

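Top view: the rod's handle is at about (204,278) with its eye end up near (207,203). The housing plate is around (372,208) and the wall at (375,261). Next I enlarge these areas.

```bash
python3 - <<'E'
import numpy as np,cv2
t=np.load("pics/top0.npz")["im"];s=np.load("pics/side0.npz")["im"]
r=lambda im,a,b,c,e,w,h:cv2.resize(im[b:e,a:c],(w,h),interpolation=cv2.INTER_CUBIC)
# stand 180-250 x 190-330 (x4 ->280x560); housing 340-405 x155-245 (x6=390x540)
m=np.zeros((600,800,3),np.uint8)
m[:560,:280]=r(t,180,190,250,330,280,560)
m[:560,300:300+480]=r(t,335,150,415,243,480,558)[:560] if 0 else cv2.resize(r(t,335,150,415,243,480,558),(480,560))
cv2.imwrite("pics/c1.png",m)
m2=np.zeros((600,800,3),np.uint8)
m2[:480,:400]=r(s,145,215,245,335,400,480)
m2[:360,410:790]=r(s,325,205,420,295,380,360)
cv2.imwrite("pics/c2.png",m2)
E
```

```text
(no output)
```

View pics/c1.png

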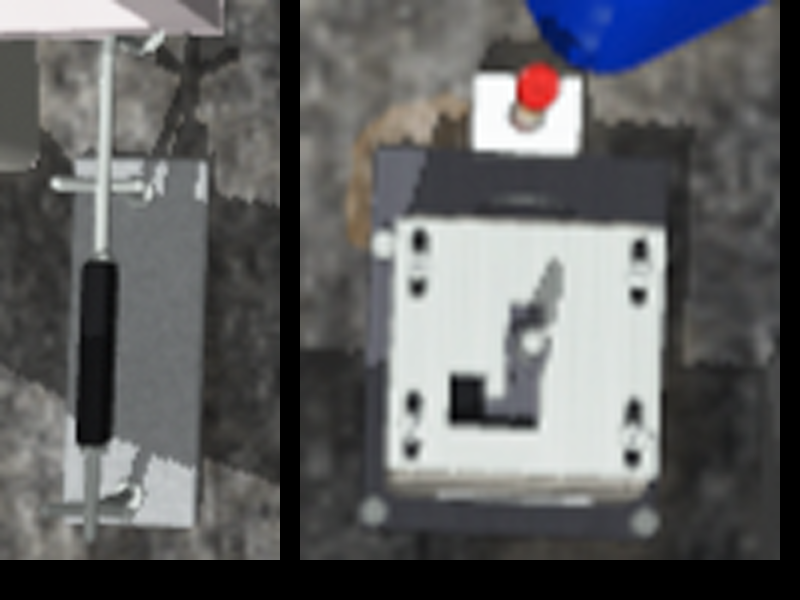

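View pics/c2.png

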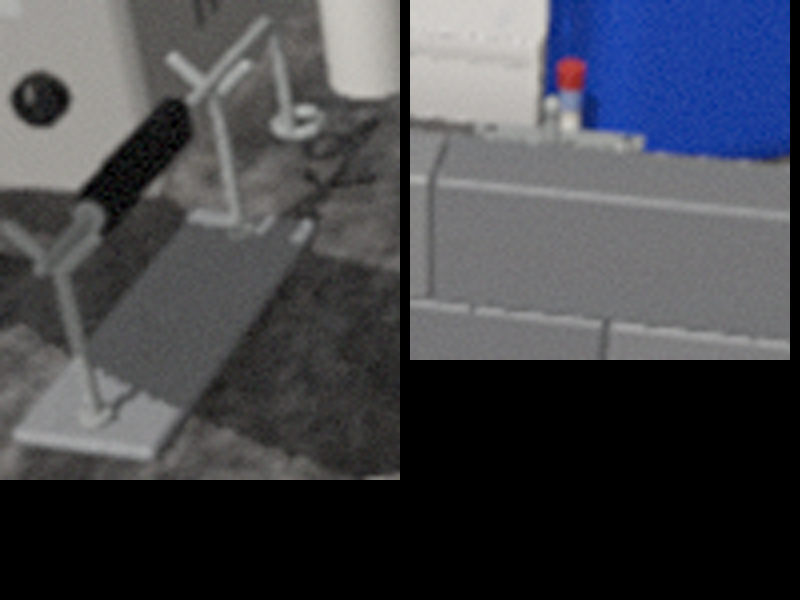

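Crops: the handle runs from px (205.3,255.5) to (203.8,300.8). The post top is at about px (374.5,206.8) in the top view. In the side view the post tip is at about (549,100) in the crop, which is px (360,230).

```bash
cat > m.py <<'E'
from h import *
K,T=ld("top0");Ks,Ts=ld("side0")
A=lambda x,y:(180+x/4,190+y/4)
B=lambda x,y:(335+(x-300)/6,150+y/6.02)
p=lambda n,uv,z:print(n,atz(K,T,uv,z).round(1))
p("hf",A(101,262),129);p("hr",A(95,443),129);p("tail",A(91,538),115)
for n,c in dict(fl=(75,158),fr=(208,160),rr=(193,527),rl=(63,524)).items(): p("board "+n,A(*c),10)
p("forkF tipL",A(55,184),126);p("forkF tipR",A(148,187),126)
p("post",B(537,342),124)
for n,c in dict(fl=(400,217),fr=(665,228),rr=(658,480),rl=(388,470)).items(): p("plate "+n,B(*c),78)
for n,c in dict(slotfrontR=(537,427),slotfrontL=(450,425),notchtopL=(452,374)).items(): p(n,B(*c),78)
for n,c in dict(wfl=(311,248),wfr=(442,252),wrl=(311,271),wrr=(441,275)).items(): p("wall "+n,c,150)
p("timer",(297,330),16)
print("post tri",tri(K,T,B(537,342),Ks,Ts,(325+(549-410)/4,205+97/4)))
C=lambda x,y:(145+x/4,215+y/4)
o,d=ray(Ks,Ts,C(298,121)); print("eye side @z30",(o+d*(30-o[2])/d[2]).round(1))
o,d=ray(Ks,Ts,C(97,185)); print(o+d*(129-o[2])/d[2])
print(R.from_euler("xyz",get_obs()["orientation"]).as_matrix().round(3))
E
python3 m.py
```

```text
hf [564.7 244.7 129. ]
hr [467.9 249.9 129. ]
tail [416.1 256.  115. ]
board fl [629. 283.  10.]
board fr [625.6 204.9  10. ]
board rr [411.7 218.3  10. ]
board rl [415.5 294.2  10. ]
forkF tipL [607.5 269.3 126. ]
forkF tipR [604.5 219.1 126. ]
post [ 659.6 -121.9  124. ]
plate fl [711.9 -75.8  78. ]
plate fr [ 704.9 -174.    78. ]
plate rr [ 611.6 -168.4   78. ]
plate rl [618.1 -68.6  78. ]
slotfrontR [ 632.5 -124.3   78. ]
slotfrontL [634.1 -92.1  78. ]
notchtopL [653.  -93.4  78. ]
wall wfl [573.8  16.4 150. ]
wall wfr [ 557.8 -258.7  150. ]
wall wrl [525.4  17.7 150. ]
wall wrr [ 509.6 -254.9  150. ]
timer [389.1  58.1  16. ]
post tri (array([ 659.4902469 , -120.94533397,  123.84184933]), np.float64(1.8480167237882341))
eye side @z30 [702.6 239.1  30. ]
[468.23593314 247.56535001 129.        ]
[[-0.001 -0.897  0.442]
 [-0.002  0.442  0.897]
 [-1.     0.    -0.002]]
```

```bash
python3 - <<'E'
from h import *
K,T=ld("top0");Ks,Ts=ld("side0")
for uv in [(5,5),(150,5),(300,5)]:
    o,d=ray(Ks,Ts,uv); print(uv,[ (o+d*(x-o[0])/d[0]).round(0).tolist() for x in(600,800,950)])
b=atz(Ks,Ts,(165,262),0); print("box corner",b)
o,d=ray(Ks,Ts,(157,142));print("top at",o+d*(b[0]-o[0])/d[0])
for z in (0,150,250,400,700,900):print(z,"cab",atz(K,T,(234,198),z).round(0),"box",atz(K,T,(189,232),z).round(0))
u=np.array([np.cos(-.056),np.sin(-.056),0]); e=np.array([516.3,247.3,115])+190*u; e[2]=30
print(e,proj(Ks,Ts,e),"seen",(145+298/4,215+121/4))
E
```

```text
(5, 5) [[600.0, 539.0, 578.0], [800.0, 711.0, 573.0], [950.0, 840.0, 570.0]]
(150, 5) [[600.0, 257.0, 575.0], [800.0, 359.0, 570.0], [950.0, 437.0, 566.0]]
(300, 5) [[600.0, -9.0, 572.0], [800.0, 28.0, 566.0], [950.0, 56.0, 562.0]]
box corner [652.65422184 370.24314967   0.        ]
top at [652.65422184 325.34508523 312.80779529]
0 cab [702. 200.   0.] box [624. 308.   0.]
150 cab [684. 177. 150.] box [615. 274. 150.]
250 cab [673. 161. 250.] box [609. 251. 250.]
400 cab [655. 138. 400.] box [599. 216. 400.]
700 cab [620.  92. 700.] box [580. 148. 700.]
900 cab [597.  61. 900.] box [567. 102. 900.]
[706.00215785 236.6655603   30.        ] [220.86581283 244.6563473 ] seen (219.5, 245.25)
```

Emit:
drive_tool(
  increments=[
    [0,0,0,-5.75,0,0],
    [0,0,0,-5.75,0,0],
    [0,0,0,-5.75,0,0],
    [0,0,0,-5.75,0,0],
    [0,-20.6,-26.8,0,0,0],
    [0,-20.6,-26.8,0,0,0],
    [0,-20.6,-26.8,0,0,0],
    [0,-20.6,-26.8,0,0,0],
  ],
  hand=0,
)

```text
clock: 0.77
eef_pos: [363.7, 470.1, 228.0]
orientation: [2.537, 1.57, -2.231]
contact_force: [0.6, -0.0, 0.1]
grip_width: 95.0
```

Emit:
drive_tool(
  increments=[
    [0,-20.6,-26.8,0,0,0],
    [0,-20.6,-26.8,0,0,0],
    [0,-20.6,-26.8,0,0,0],
    [0,-20.6,-26.8,0,0,0],
    [0,-20.6,-26.8,0,0,0],
    [0,-20.6,-26.8,0,0,0],
    [0,-20.6,-26.8,0,0,0],
    [0,-20.6,-26.8,0,0,0],
  ],
)

```text
clock: 1.43
eef_pos: [516.4, 246.4, 228.2]
orientation: [1.886, 1.57, -2.883]
contact_force: [0.5, -0.2, 0.2]
grip_width: 95.2
```

```bash
cat > w.py <<'E'
import sys
from h import *
# usage: w.py x y z yawdeg  -> tool-frame delta to target (tool down, tool z dir at yaw+90)
def rep(tx=None,yaw=None):
    o=get_obs(); M=R.from_euler("xyz",o["orientation"]).as_matrix()
    print("t",round(o["clock"],2),"p",o["eef_pos"].round(1),"jawyaw-90",round(np.degrees(np.arctan2(M[1,2],M[0,2]))-90,2),"xdir",M[:,0].round(4),"F",o["contact_force"].round(2),"M",o["torque"].round(3),"w",round(o["grip_width"],1))
    if tx is not None: print("d tool",(M.T@(np.array(tx)-o["eef_pos"])).round(1))
if __name__=="__main__":
    a=[float(v) for v in sys.argv[1:]]; rep(a[:3] if a else None)
E
python3 w.py 516.3 247.3 110
```

```text
t 1.43 p [516.4 246.4 228.2] jawyaw-90 -3.23 xdir [-6.e-04 -2.e-04 -1.e+00] F [ 0.5  -0.2   0.19] M [ 0.059 -0.017  0.012] w 95.2
d tool [118.2   0.    0.9]
```

Emit:
drive_tool(
  increments=[
    [18,0,0.8,0,0,0],
    [20,0,0,0,0,0],
    [20,0,0,0,0,0],
    [20,0,0,0,0,0],
    [20,0,0,0,0,0],
    [14,0,0,0,0,0],
    [6,0,0,0,0,0],
    [0,0,0,0,0,0],
  ],
)

```text
clock: 2.1
eef_pos: [514.8, 248.4, 108.6]
orientation: [1.986, 1.567, -2.783]
contact_force: [0.4, -0.0, -1.0]
grip_width: 95.4
```

Emit:
drive_tool(
  increments=[
    [0,0,0,0,0,0],
    [0,0,0,0,0,0],
    [0,0,0,0,0,0],
    [0,0,0,0,0,0],
    [0,0,0,0,0,0],
    [0,0,0,0,0,0],
    [0,0,0,0,0,0],
    [0,0,0,0,0,0],
  ],
  hand=0.75,
  newtons=10,
)

```text
clock: 2.77
eef_pos: [516.1, 248.8, 110.8]
orientation: [-1.169, 1.571, 0.345]
contact_force: [0.0, -0.1, 0.8]
grip_width: 47.1
```

```bash
python3 - <<'E'
from h import *
from w import rep
rep([516.3,247.3,110])
a=snap("top","t1")["image"][:,:,::-1]; b=snap("side","s1")["image"][:,:,::-1]
m=np.zeros((560,800,3),np.uint8)
m[:,:300]=cv2.resize(a[190:330,175:250],(300,560),interpolation=2)
m[:480,310:790]=cv2.resize(b[205:325,135:255],(480,480),interpolation=2)
cv2.imwrite("pics/c3.png",m)
E
```

```text
t 2.77 p [516.1 248.8 110.8] jawyaw-90 -3.23 xdir [ 2.e-04  1.e-04 -1.e+00] F [ 0.02 -0.12  0.77] M [ 0.028 -0.008  0.028] w 47.1
d tool [ 0.8 -0.3 -1.5]
```

View pics/c3.png

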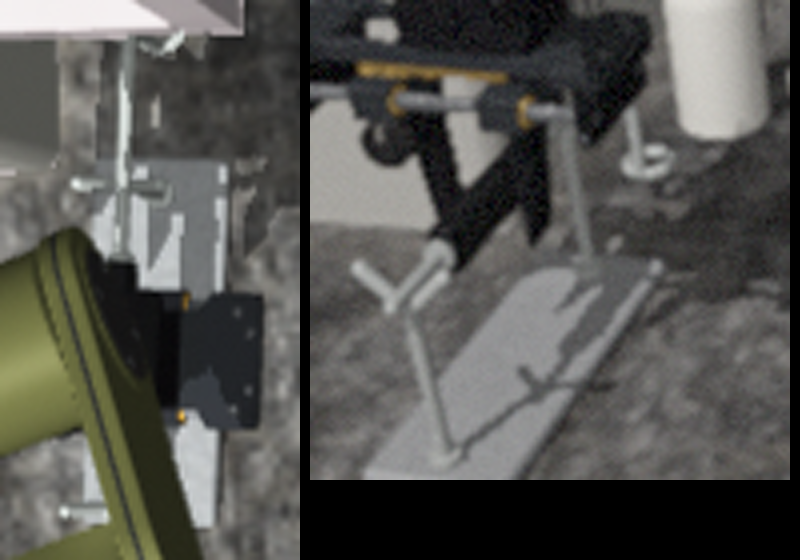

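The fingers straddle the handle mid-length and are still closing. I close fully now.

Emit:
drive_tool(
  increments=[
    [0,0,0,0,0,0],
    [0,0,0,0,0,0],
    [0,0,0,0,0,0],
    [0,0,0,0,0,0],
    [0,0,0,0,0,0],
    [0,0,0,0,0,0],
    [0,0,0,0,0,0],
    [0,0,0,0,0,0],
  ],
  hand=1,
  newtons=20,
)

```text
clock: 3.53
eef_pos: [516.3, 250.1, 111.3]
orientation: [-0.315, 1.568, 1.199]
contact_force: [-1.5, 5.2, 1.8]
grip_width: 15.8
```

Emit:
drive_tool(
  increments=[
    [0,0,0,0,0,0],
    [0,0,0,0,0,0],
    [0,0,0,0,0,0],
    [0,0,0,0,0,0],
    [-2,0,0,0,0,0],
    [-4,0,0,0,0,0],
    [-6,0,0,0,0,0],
    [-8,0,0,0,0,0],
  ],
  newtons=60,
)

```text
clock: 4.2
eef_pos: [515.3, 248.1, 130.0]
orientation: [2.208, 1.568, -2.561]
contact_force: [0.5, -0.4, -1.9]
grip_width: 15.7
```

```bash
python3 w.py
```

```text
t 4.2 p [515.3 248.1 130. ] jawyaw-90 -3.24 xdir [-0.0024 -0.0015 -1.    ] F [ 0.46 -0.43 -1.94] M [-0.043  0.119 -0.012] w 15.7
```

Emit:
drive_tool(
  increments=[
    [-15,0,0,0,0,0],
    [-25,0,0,0,0,0],
    [-25,0,0,0,0,0],
    [-25,0,0,0,0,0],
    [-20,0,0,0,0,0],
    [-15,0,-8,0,0,0],
    [0,2,-15,0,0,0],
    [0,2,-20,0,0,0],
  ],
)

```text
clock: 4.87
eef_pos: [509.8, 205.7, 257.0]
orientation: [-1.386, 1.569, 0.13]
contact_force: [-0.2, -0.4, -2.4]
grip_width: 15.7
```

Emit:
drive_tool(
  increments=[
    [0,2,-25,0,0,0],
    [0,3,-30,0,0,0],
    [0,3,-30,0,0,0],
    [0,3,-30,0,0,0],
    [0,3,-30,0,0,0],
    [0,3,-30,0,0,0],
    [0,2,-30,0,0,0],
    [0,2,-30,0,0,0],
  ],
)

```text
clock: 5.53
eef_pos: [473.8, -29.4, 254.5]
orientation: [1.865, 1.569, -2.904]
contact_force: [0.4, -0.4, -1.9]
grip_width: 15.9
```

Emit:
drive_tool(
  increments=[
    [0,0,-28,0,0,0],
    [0,0,-22,0,0,0],
    [0,0,-16,0,0,0],
    [0,0,-10,0,0,0],
    [0,0,-5,0,0,0],
    [0,0,-2,0,0,0],
    [0,0,0,0,0,0],
    [0,0,0,0,0,0],
  ],
)

```text
clock: 6.2
eef_pos: [470.7, -109.6, 255.5]
orientation: [0.735, 1.57, 2.25]
contact_force: [-0.1, 0.4, -2.8]
grip_width: 15.3
```

```bash
python3 - <<'E'
from h import *
from w import rep
a=snap("top","t2")["image"][:,:,::-1]; b=snap("side","s2")["image"][:,:,::-1]
rep([470,-111,255])
m=np.zeros((600,800,3),np.uint8)
m[:600,:400]=cv2.resize(a[150:270,335:415],(400,600),interpolation=2)
m[:400,405:795]=cv2.resize(b[170:270,310:407],(390,400),interpolation=2)
cv2.imwrite("pics/c4.png",m)
E
```

```text
t 6.3 p [ 470.8 -109.4  255.6] jawyaw-90 -3.16 xdir [-0.e+00  2.e-04 -1.e+00] F [-0.95 -0.16 -1.32] M [0.008 0.105 0.04 ] w 15.8
d tool [ 0.6  0.7 -1.6]
```

View pics/c4.png

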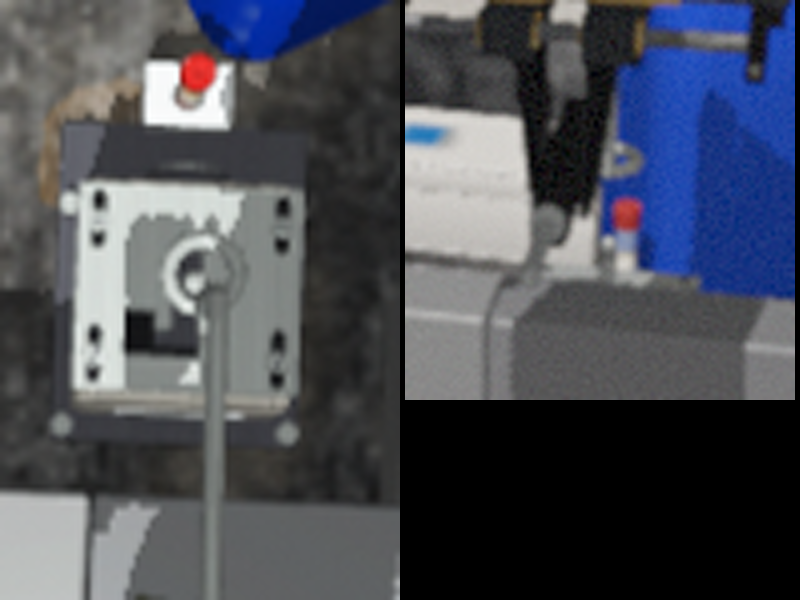

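```bash
python3 - <<'E'
from h import *
K,T=ld("t2");Ks,Ts=ld("s2")
e=(335+204.5/5,150+274/5)
print(atz(K,T,e,175.5).round(1), tri(K,T,e,Ks,Ts,(310+(622-405)/4.02,170+158/4)))
u=np.array([np.cos(-.0552),np.sin(-.0552)]);print("nominal eye",np.array([470.5,-109.8])+190*u)
for p in [(660,-120,175),(660,-120,124)]: print(proj(K,T,p),proj(Ks,Ts,p))
E
```

```text
[ 658.7 -121.1  175.5] (array([ 659.20731108, -124.44284748,  173.38966475]), np.float64(6.372685408815881))
nominal eye [ 660.21060469 -120.28267459]
[375.33281918 204.22215355] [360.55718216 208.66202102]
[373.63117674 206.63537421] [359.75875908 229.03436362]
```

Emit:
drive_tool(
  increments=[
    [6,-0.5,-1,0,0,0],
    [10,0,0,0,0,0],
    [10,0,0,0,0,0],
    [8,0,0,0,0,0],
    [5,0,0,0,0,0],
    [3,0,0,0,0,0],
    [2,0,0,0,0,0],
    [0,0,0,0,0,0],
  ],
)

```text
clock: 6.97
eef_pos: [471.0, -111.2, 211.2]
orientation: [1.339, 1.57, 2.853]
contact_force: [-0.4, -0.1, -1.0]
grip_width: 15.9
```

Emit:
drive_tool(
  increments=[
    [2,0,0,0,0,0],
    [2,0,0,0,0,0],
    [2,0,0,0,0,0],
    [2,0,0,0,0,0],
    [2,0,0,0,0,0],
    [1,0,0,0,0,0],
    [0,0,0,0,0,0],
    [0,0,0,0,0,0],
  ],
)

```text
clock: 7.63
eef_pos: [471.2, -111.2, 200.6]
orientation: [0.971, 1.571, 2.485]
contact_force: [0.1, -0.2, -1.3]
grip_width: 15.6
```

```bash
python3 - <<'E'
from h import *
from w import rep
a=snap("top","t3")["image"][:,:,::-1]
rep([471,-111,182])
cv2.imwrite("pics/c5.png",cv2.resize(a[180:240,345:405],(600,600),interpolation=2))
E
```

```text
t 7.68 p [ 471.2 -111.2  200.7] jawyaw-90 -3.23 xdir [ 1.e-04 -0.e+00 -1.e+00] F [ 1.17 -0.8  -2.23] M [0.032 0.061 0.016] w 15.7
d tool [18.7  0.2  0.2]
```

View pics/c5.png

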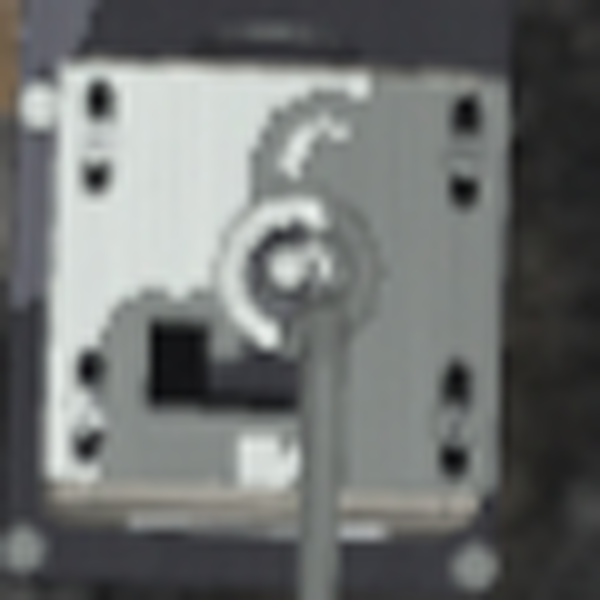

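Picture 7: the ring is centred at about (299,275) with the post inside it at (292,268). That is a 1.5 mm offset, so I lower the rod.

Emit:
drive_tool(
  increments=[
    [2,0,0,0,0,0],
    [3,0,0,0,0,0],
    [3,0,0,0,0,0],
    [3,0,0,0,0,0],
    [3,0,0,0,0,0],
    [3,0,0,0,0,0],
    [2,0,0,0,0,0],
    [0,0,0,0,0,0],
  ],
)

```text
clock: 8.35
eef_pos: [470.8, -111.1, 180.9]
orientation: [1.266, 1.57, 2.78]
contact_force: [-0.1, 0.3, -1.7]
grip_width: 15.7
```

Emit:
drive_tool(
  increments=[
    [0,0.5,0,0,0,0],
    [0,1,0,0,0,0],
    [0,1,0,0,0,0],
    [0,1,0,0,0,0],
    [0,1,0,0,0,0],
    [0,1,0,0,0,0],
    [0,0.5,0,0,0,0],
    [0,0,0,0,0,0],
  ],
)

```text
clock: 9.02
eef_pos: [465.5, -110.9, 181.8]
orientation: [-1.663, 1.57, -0.148]
contact_force: [3.6, -1.6, -3.7]
grip_width: 15.7
```

```bash
python3 w.py
```

```text
t 9.02 p [ 465.5 -110.9  181.8] jawyaw-90 -3.24 xdir [ 1.2e-03 -2.0e-04 -1.0e+00] F [ 3.56 -1.62 -3.71] M [ 0.034 -0.439 -0.028] w 15.7
```

Emit:
drive_tool(
  increments=[
    [0,1,0,0,0,0],
    [0,1.5,0,0,0,0],
    [0,1.5,0,0,0,0],
    [0,1.5,0,0,0,0],
    [0,1.5,0,0,0,0],
    [0,1.5,0,0,0,0],
    [0,1.5,0,0,0,0],
    [0,0,0,0,0,0],
  ],
)

```text
clock: 9.68
eef_pos: [455.1, -110.3, 181.7]
orientation: [-1.776, 1.57, -0.261]
contact_force: [4.1, -1.1, -3.7]
grip_width: 15.5
```

```bash
python3 w.py
```

```text
t 9.68 p [ 455.1 -110.3  181.7] jawyaw-90 -3.23 xdir [ 3.e-04 -1.e-04 -1.e+00] F [ 4.09 -1.11 -3.69] M [ 0.062 -0.659 -0.003] w 15.5
```

Emit:
drive_tool(
  increments=[
    [0,0.6,0,0,0,0],
    [0,0.7,0,0,0,0],
    [0,0.7,0,0,0,0],
    [0,0.7,0,0,0,0],
    [0,0.7,0,0,0,0],
    [0,0.6,0,0,0,0],
    [0,0,0,0,0,0],
    [0,0,0,0,0,0],
  ],
)

```text
clock: 10.35
eef_pos: [451.2, -110.1, 181.7]
orientation: [-2.191, 1.571, -0.676]
contact_force: [4.0, -0.2, -2.2]
grip_width: 15.7
```

```bash
python3 w.py
```

```text
t 10.35 p [ 451.2 -110.1  181.7] jawyaw-90 -3.23 xdir [ 1.e-04 -1.e-04 -1.e+00] F [ 3.95 -0.21 -2.2 ] M [-0.003 -0.794  0.024] w 15.7
```

Emit:
drive_tool(
  increments=[
    [0,0.5,0,0,0,0],
    [0,0.5,0,0,0,0],
    [0,0.5,0,0,0,0],
    [0,0.5,0,0,0,0],
    [0,0.5,0,0,0,0],
    [0,0.5,0,0,0,0],
    [0,0,0,0,0,0],
    [0,0,0,0,0,0],
  ],
)

```text
clock: 11.02
eef_pos: [448.2, -109.9, 181.7]
orientation: [-1.981, 1.571, -0.466]
contact_force: [3.7, 0.0, -2.6]
grip_width: 15.6
```

```bash
python3 w.py
```

```text
t 11.02 p [ 448.2 -109.9  181.7] jawyaw-90 -3.23 xdir [ 0. -0. -1.] F [ 3.74  0.05 -2.6 ] M [ 0.047 -0.873  0.058] w 15.6
```

Emit:
drive_tool(
  increments=[
    [0,0.4,0,0,0,0],
    [0,0.4,0,0,0,0],
    [0,0.4,0,0,0,0],
    [0,0.4,0,0,0,0],
    [0,0.4,0,0,0,0],
    [0,0,0,0,0,0],
    [0,0,0,0,0,0],
    [0,0,0,0,0,0],
  ],
)

```text
clock: 11.68
eef_pos: [446.2, -109.8, 181.7]
orientation: [-2.759, 1.571, -1.244]
contact_force: [4.3, -0.4, -1.8]
grip_width: 15.8
```

```bash
python3 w.py
```

```text
t 11.68 p [ 446.2 -109.8  181.7] jawyaw-90 -3.23 xdir [ 0. -0. -1.] F [ 4.33 -0.44 -1.81] M [-0.029 -0.891  0.052] w 15.8
```

Emit:
drive_tool(
  increments=[
    [0,0.4,0,0,0,0],
    [0,0.4,0,0,0,0],
    [0,0.4,0,0,0,0],
    [0,0.4,0,0,0,0],
    [0,0.4,0,0,0,0],
    [0,0,0,0,0,0],
    [0,0,0,0,0,0],
    [0,0,0,0,0,0],
  ],
)

```text
clock: 12.35
eef_pos: [444.2, -109.7, 181.7]
orientation: [-1.737, 1.571, -0.223]
contact_force: [5.5, 0.5, -1.9]
grip_width: 15.8
```

```bash
python3 - <<'E'
from h import *
from w import rep
rep()
a=snap("top","t4")["image"][:,:,::-1]
cv2.imwrite("pics/c6.png",cv2.resize(a[180:240,345:405],(600,600),interpolation=2))
E
```

```text
t 12.35 p [ 444.2 -109.7  181.7] jawyaw-90 -3.23 xdir [ 0. -0. -1.] F [ 5.48  0.48 -1.86] M [ 0.069 -0.977  0.059] w 15.8
```

View pics/c6.png

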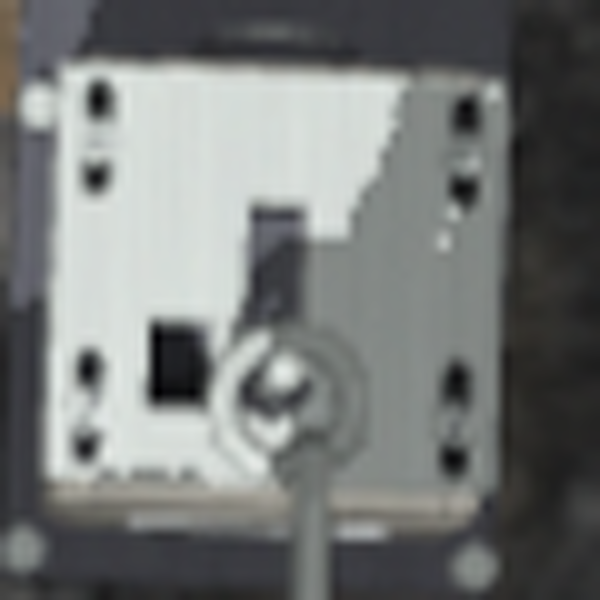

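Picture 8: the post has moved to (290,370), about 22 mm drawn. Its foot is close to the slot's front edge at y≈407. I feel on in smaller steps.

Emit:
drive_tool(
  increments=[
    [0,0.3,0,0,0,0],
    [0,0.3,0,0,0,0],
    [0,0.4,0,0,0,0],
    [0,0,0,0,0,0],
    [0,0,0,0,0,0],
    [0,0,0,0,0,0],
    [0,0,0,0,0,0],
    [0,0,0,0,0,0],
  ],
)

```text
clock: 13.07
eef_pos: [443.3, -109.6, 181.7]
orientation: [-1.677, 1.571, -0.162]
contact_force: [5.4, -0.9, -2.8]
grip_width: 15.6
```

```bash
python3 w.py
```

```text
t 13.07 p [ 443.3 -109.6  181.7] jawyaw-90 -3.23 xdir [ 1.e-04 -0.e+00 -1.e+00] F [ 5.38 -0.9  -2.81] M [ 0.047 -0.996  0.033] w 15.6
```

Emit:
drive_tool(
  increments=[
    [0,0.3,0,0,0,0],
    [0,0.3,0,0,0,0],
    [0,0.4,0,0,0,0],
    [0,0,0,0,0,0],
    [0,0,0,0,0,0],
    [0,0,0,0,0,0],
    [0,0,0,0,0,0],
    [0,0,0,0,0,0],
  ],
)

```text
clock: 13.73
eef_pos: [442.4, -109.6, 181.6]
orientation: [-1.576, 1.57, -0.061]
contact_force: [6.2, -0.5, -3.3]
grip_width: 16.0
```

```bash
python3 w.py
```

```text
t 13.73 p [ 442.4 -109.6  181.6] jawyaw-90 -3.23 xdir [ 6.e-04 -0.e+00 -1.e+00] F [ 6.23 -0.45 -3.3 ] M [ 0.014 -1.131  0.006] w 16.0
```

Emit:
drive_tool(
  increments=[
    [0,0.3,0,0,0,0],
    [0,0.3,0,0,0,0],
    [0,0.2,0,0,0,0],
    [0,0,0,0,0,0],
    [0,0,0,0,0,0],
    [0,0,0,0,0,0],
    [0,0,0,0,0,0],
    [0,0,0,0,0,0],
  ],
)

```text
clock: 14.4
eef_pos: [442.2, -109.5, 181.6]
orientation: [-1.537, 1.569, -0.023]
contact_force: [8.4, 0.1, -5.6]
grip_width: 15.6
```

```bash
python3 w.py
```

```text
t 14.4 p [ 442.2 -109.5  181.6] jawyaw-90 -3.23 xdir [ 0.0022 -0.     -1.    ] F [ 8.38  0.15 -5.59] M [-0.048 -1.544  0.04 ] w 15.6
```

The front stop is clear: the TCP stalled at x≈442.2 and the moment jumped. I ease off slightly and shift left.

Emit:
drive_tool(
  increments=[
    [0,-0.3,0,0,0,0],
    [0,-0.1,0.6,0,0,0],
    [0,0,1,0,0,0],
    [0,0,1,0,0,0],
    [0,0,1,0,0,0],
    [0,0,1,0,0,0],
    [0,0,1,0,0,0],
    [0,0,0.4,0,0,0],
  ],
)

```text
clock: 15.07
eef_pos: [442.4, -104.0, 181.9]
orientation: [-2.515, 1.569, -1.002]
contact_force: [5.9, -1.8, -2.4]
grip_width: 16.1
```

```bash
python3 w.py
```

```text
t 15.07 p [ 442.4 -104.   181.9] jawyaw-90 -3.27 xdir [ 7.0e-04 -1.1e-03 -1.0e+00] F [ 5.86 -1.82 -2.42] M [-0.259 -1.007 -0.19 ] w 16.1
```

Emit:
drive_tool(
  increments=[
    [0,0.2,0.5,0,0,0],
    [0,0.1,1,0,0,0],
    [0,0,1,0,0,0],
    [0,0,1,0,0,0],
    [0,0,1,0,0,0],
    [0,0,1,0,0,0],
    [0,0,0.5,0,0,0],
    [0,0,0,0,0,0],
  ],
)

```text
clock: 15.73
eef_pos: [442.7, -98.2, 181.9]
orientation: [-2.388, 1.569, -0.875]
contact_force: [6.3, -1.4, -3.0]
grip_width: 15.6
```

```bash
python3 w.py
```

```text
t 15.73 p [442.7 -98.2 181.9] jawyaw-90 -3.28 xdir [ 0.0015 -0.0018 -1.    ] F [ 6.25 -1.43 -3.04] M [-0.484 -1.255 -0.341] w 15.6
```

Emit:
drive_tool(
  increments=[
    [0,0,0.5,0,0,0],
    [0,0,1,0,0,0],
    [0,0,1,0,0,0],
    [0,0,1,0,0,0],
    [0,0,1,0,0,0],
    [0,0,0.5,0,0,0],
    [0,0,0,0,0,0],
    [0,0,0,0,0,0],
  ],
)

```text
clock: 16.4
eef_pos: [443.0, -93.3, 181.9]
orientation: [-2.364, 1.568, -0.851]
contact_force: [7.1, -2.4, -2.7]
grip_width: 15.9
```

```bash
python3 - <<'E'
from h import *
from w import rep
rep()
a=snap("top","t5")["image"][:,:,::-1]
cv2.imwrite("pics/c7.png",cv2.resize(a[180:240,345:405],(600,600),interpolation=2))
E
```

```text
t 16.4 p [443.  -93.3 181.9] jawyaw-90 -3.29 xdir [ 0.0016 -0.0019 -1.    ] F [ 7.13 -2.37 -2.72] M [-0.472 -1.196 -0.316] w 15.9
```

View pics/c7.png

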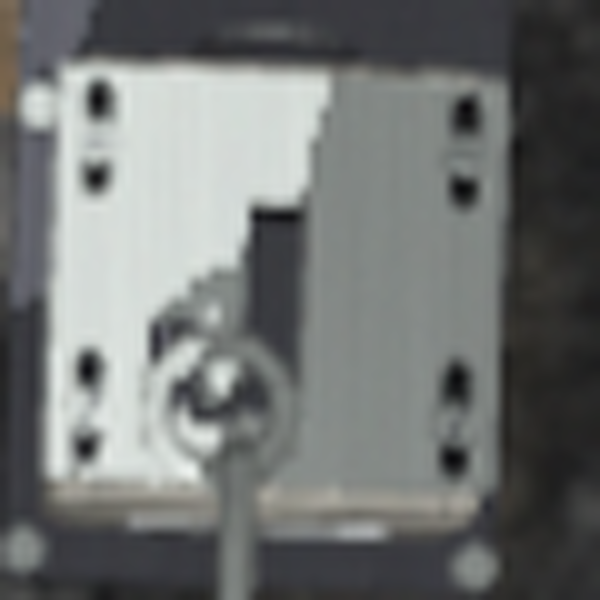

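Picture 9: the post is at (220,372), about 15 mm to the left and still along the front end. I continue to the left end.

Emit:
drive_tool(
  increments=[
    [0,0,0.5,0,0,0],
    [0,0,0.8,0,0,0],
    [0,0,0.8,0,0,0],
    [0,0,0.8,0,0,0],
    [0,0,0.8,0,0,0],
    [0,0,0.8,0,0,0],
    [0,0,0,0,0,0],
    [0,0,0,0,0,0],
  ],
)

```text
clock: 17.12
eef_pos: [443.3, -88.8, 181.9]
orientation: [-2.367, 1.568, -0.854]
contact_force: [6.7, -2.7, -3.8]
grip_width: 15.8
```

```bash
python3 w.py
```

```text
t 17.12 p [443.3 -88.8 181.9] jawyaw-90 -3.3 xdir [ 0.0017 -0.002  -1.    ] F [ 6.67 -2.69 -3.76] M [-0.543 -1.22  -0.399] w 15.8
```

Emit:
drive_tool(
  increments=[
    [0,0,0.4,0,0,0],
    [0,0,0.4,0,0,0],
    [0,0,0.4,0,0,0],
    [0,0,0.3,0,0,0],
    [0,0,0,0,0,0],
    [0,0,0,0,0,0],
    [0,0,0,0,0,0],
    [0,0,0,0,0,0],
  ],
)

```text
clock: 17.78
eef_pos: [443.4, -87.4, 181.9]
orientation: [-2.388, 1.568, -0.875]
contact_force: [6.6, -2.1, -3.4]
grip_width: 15.8
```

```bash
python3 w.py
```

```text
t 17.78 p [443.4 -87.4 181.9] jawyaw-90 -3.3 xdir [ 0.0017 -0.0021 -1.    ] F [ 6.55 -2.07 -3.36] M [-0.578 -1.228 -0.413] w 15.8
```

Emit:
drive_tool(
  increments=[
    [0,0,0.4,0,0,0],
    [0,0,0.4,0,0,0],
    [0,0,0.4,0,0,0],
    [0,0,0,0,0,0],
    [0,0,0,0,0,0],
    [0,0,0,0,0,0],
    [0,0,0,0,0,0],
    [0,0,0,0,0,0],
  ],
)

```text
clock: 18.45
eef_pos: [443.4, -86.2, 181.9]
orientation: [-2.408, 1.568, -0.895]
contact_force: [5.8, -2.9, -3.7]
grip_width: 15.9
```

```bash
python3 w.py
```

```text
t 18.45 p [443.4 -86.2 181.9] jawyaw-90 -3.31 xdir [ 0.0016 -0.0021 -1.    ] F [ 5.77 -2.88 -3.68] M [-0.606 -1.198 -0.364] w 15.9
```

Emit:
drive_tool(
  increments=[
    [0,0,0.4,0,0,0],
    [0,0,0.4,0,0,0],
    [0,0,0.4,0,0,0],
    [0,0,0,0,0,0],
    [0,0,0,0,0,0],
    [0,0,0,0,0,0],
    [0,0,0,0,0,0],
    [0,0,0,0,0,0],
  ],
)

```text
clock: 19.12
eef_pos: [443.5, -85.1, 181.9]
orientation: [-2.38, 1.568, -0.867]
contact_force: [6.6, -2.3, -4.3]
grip_width: 15.5
```

```bash
python3 w.py
```

```text
t 19.12 p [443.5 -85.1 181.9] jawyaw-90 -3.3 xdir [ 0.0018 -0.0021 -1.    ] F [ 6.59 -2.32 -4.29] M [-0.54  -1.277 -0.301] w 15.5
```

Emit:
drive_tool(
  increments=[
    [0,0,0.4,0,0,0],
    [0,0,0.4,0,0,0],
    [0,0,0.4,0,0,0],
    [0,0,0,0,0,0],
    [0,0,0,0,0,0],
    [0,0,0,0,0,0],
    [0,0,0,0,0,0],
    [0,0,0,0,0,0],
  ],
)

```text
clock: 19.78
eef_pos: [443.6, -83.9, 181.9]
orientation: [-2.439, 1.568, -0.926]
contact_force: [6.4, -2.0, -4.1]
grip_width: 15.4
```

```bash
python3 - <<'E'
from h import *
from w import rep
rep()
a=snap("top","t6")["image"][:,:,::-1]
cv2.imwrite("pics/c8.png",cv2.resize(a[180:240,345:405],(600,600),interpolation=2))
E
```

```text
t 19.78 p [443.6 -83.9 181.9] jawyaw-90 -3.31 xdir [ 0.0017 -0.0023 -1.    ] F [ 6.44 -2.   -4.09] M [-0.629 -1.176 -0.422] w 15.4
```

View pics/c8.png

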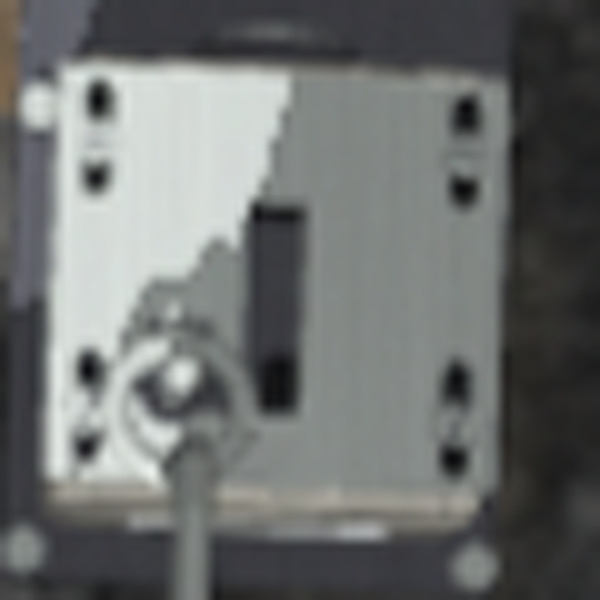

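Picture 10: the post is at about (180,374), roughly 22 mm to the left and clear of the shut leg. I now let it settle back.

Emit:
drive_tool(
  increments=[
    [0,-0.8,0,0,0,0],
    [0,-1,0,0,0,0],
    [0,-1,0,0,0,0],
    [0,-1,0,0,0,0],
    [0,-1,0,0,0,0],
    [0,-1,0,0,0,0],
    [0,-1,0,0,0,0],
    [0,0,0,0,0,0],
  ],
)

```text
clock: 20.5
eef_pos: [450.0, -83.6, 181.8]
orientation: [-2.494, 1.57, -0.98]
contact_force: [3.9, -3.8, -1.1]
grip_width: 15.6
```

```bash
python3 w.py
```

```text
t 20.5 p [450.  -83.6 181.8] jawyaw-90 -3.24 xdir [ 3.e-04 -4.e-04 -1.e+00] F [ 3.91 -3.81 -1.09] M [-0.868 -0.954 -0.627] w 15.6
```

Emit:
drive_tool(
  increments=[
    [0,-1,0,0,0,0],
    [0,-1,0,0,0,0],
    [0,-1,0,0,0,0],
    [0,-1,0,0,0,0],
    [0,-1,0,0,0,0],
    [0,-0.5,0,0,0,0],
    [0,0,0,0,0,0],
    [0,0,0,0,0,0],
  ],
)

```text
clock: 21.17
eef_pos: [454.9, -83.5, 181.3]
orientation: [1.273, 1.569, 2.788]
contact_force: [1.6, -0.3, -1.8]
grip_width: 16.0
```

```bash
python3 w.py
```

```text
t 21.17 p [454.9 -83.5 181.3] jawyaw-90 -3.21 xdir [-1.3e-03  5.0e-04 -1.0e+00] F [ 1.63 -0.26 -1.82] M [-0.137 -0.304 -0.134] w 16.0
```

Emit:
drive_tool(
  increments=[
    [0,-1,0,0,0,0],
    [0,-1,0,0,0,0],
    [0,-1,-0.5,0,0,0],
    [0,-1,-0.5,0,0,0],
    [0,-0.5,0,0,0,0],
    [0,0,0,0,0,0],
    [0,0,0,0,0,0],
    [0,0,0,0,0,0],
  ],
)

```text
clock: 21.83
eef_pos: [459.7, -84.9, 181.6]
orientation: [1.326, 1.57, 2.84]
contact_force: [0.8, 0.3, -1.5]
grip_width: 15.4
```

```bash
python3 - <<'E'
from h import *
from w import rep
rep()
a=snap("top","t7")["image"][:,:,::-1]
cv2.imwrite("pics/c9.png",cv2.resize(a[180:240,345:405],(600,600),interpolation=2))
E
```

```text
t 21.83 p [459.7 -84.9 181.6] jawyaw-90 -3.23 xdir [-3.e-04  1.e-04 -1.e+00] F [ 0.82  0.3  -1.54] M [0.012 0.045 0.003] w 15.4
```

View pics/c9.png

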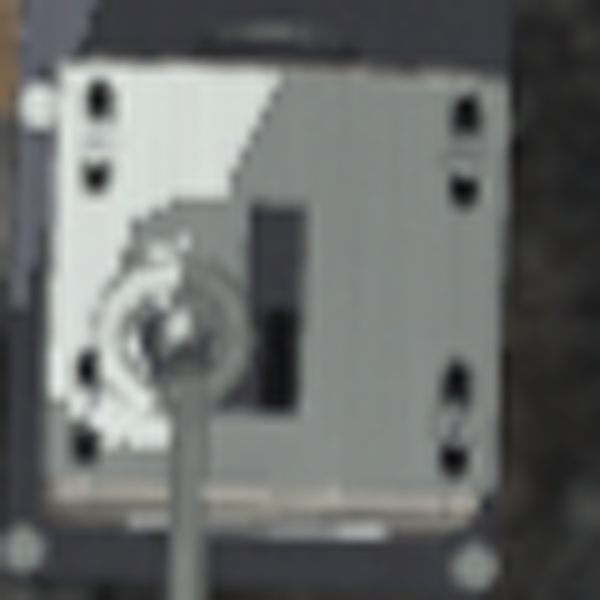

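Picture 11: the post is at (180,328), settled about 10 mm back in the notch, with the ring free round it at about (174,335). I lift straight up.

Emit:
drive_tool(
  increments=[
    [-2,0,0,0,0,0],
    [-3,0,0,0,0,0],
    [-4,0,0,0,0,0],
    [-5,0,0,0,0,0],
    [-6,0,0,0,0,0],
    [-6,0,0,0,0,0],
    [-6,0,0,0,0,0],
    [-4,0,0,0,0,0],
  ],
)

```text
clock: 22.55
eef_pos: [460.1, -85.1, 219.0]
orientation: [-1.821, 1.569, -0.307]
contact_force: [0.2, 0.3, -2.0]
grip_width: 15.6
```

Emit:
drive_tool(
  increments=[
    [-8,0,0,0,0,0],
    [-8,0,0,0,0,0],
    [-8,0,0,0,0,0],
    [-6,0,0,0,0,0],
    [-4,0,0,0,0,0],
    [-2,0,0,0,0,0],
    [0,0,0,0,0,0],
    [0,0,0,0,0,0],
  ],
)

```text
clock: 23.22
eef_pos: [459.6, -84.9, 253.4]
orientation: [1.332, 1.57, 2.846]
contact_force: [-0.5, -0.0, -2.2]
grip_width: 15.9
```

```bash
python3 - <<'E'
from h import *
from w import rep
rep([516,248,255])
a=snap("top","t8")["image"][:,:,::-1]; b=snap("side","s8")["image"][:,:,::-1]
K,T=ld("t7"); print(atz(K,T,(345+17.4,180+33.3),101.5),"post",atz(K,T,(363,212.8),124))
m=np.zeros((600,800,3),np.uint8)
m[:600,:400]=cv2.resize(a[150:270,335:415],(400,600),interpolation=2)
m[:400,405:795]=cv2.resize(b[170:270,290:387],(390,400),interpolation=2)
cv2.imwrite("pics/c10.png",m)
E
```

```text
t 23.22 p [459.6 -84.9 253.4] jawyaw-90 -3.23 xdir [-4.e-04  1.e-04 -1.e+00] F [-0.53 -0.04 -2.2 ] M [0.052 0.132 0.035] w 15.9
d tool [ -1.5 -37.5 335.5]
[648.24429553 -96.62187996 101.5       ] post [647.35312923 -96.7419901  124.        ]
```

Emit:
drive_tool(
  increments=[
    [0,-1,8,0,0,0],
    [0,-2,16,0,0,0],
    [0,-3,22,0,0,0],
    [0,-3,26,0,0,0],
    [0,-3,28,0,0,0],
    [0,-3,28,0,0,0],
    [0,-3,28,0,0,0],
    [0,-3,28,0,0,0],
  ],
)

```text
clock: 23.98
eef_pos: [490.9, 99.5, 253.3]
orientation: [1.038, 1.57, 2.552]
contact_force: [0.1, 0.8, -2.1]
grip_width: 15.7
```

Emit:
drive_tool(
  increments=[
    [0,-3,28,0,0,0],
    [0,-3,28,0,0,0],
    [0,-3,26,0,0,0],
    [0,-3,24,0,0,0],
    [0,-2,20,0,0,0],
    [0,-1.5,14,0,0,0],
    [0,-1,8,0,0,0],
    [0,0,3,0,0,0],
  ],
)

```text
clock: 24.65
eef_pos: [515.9, 248.5, 253.2]
orientation: [1.973, 1.57, -2.795]
contact_force: [-0.2, -0.2, -2.1]
grip_width: 15.5
```

Emit:
drive_tool(
  increments=[
    [8,0,0,0,0,0],
    [16,0,0,0,0,0],
    [22,0,0,0,0,0],
    [22,0,0,0,0,0],
    [16,0,0,0,0,0],
    [10,0,0,0,0,0],
    [4,0,0,0,0,0],
    [0,0,0,0,0,0],
  ],
)

```text
clock: 25.32
eef_pos: [515.5, 246.6, 154.5]
orientation: [2.045, 1.569, -2.725]
contact_force: [0.4, 0.4, -2.0]
grip_width: 15.9
```

```bash
python3 w.py 516 248 111
```

```text
t 25.32 p [515.5 246.6 154.5] jawyaw-90 -3.28 xdir [-1.8e-03 -8.0e-04 -1.0e+00] F [ 0.45  0.39 -1.96] M [0.005 0.135 0.034] w 15.9
d tool [43.5 -0.5  1.5]
```

Emit:
drive_tool(
  increments=[
    [6,-0.5,1,0,0,0],
    [8,0,0,0,0,0],
    [8,0,0,0,0,0],
    [6,0,0,0,0,0],
    [5,0,0,0,0,0],
    [4,0,0,0,0,0],
    [2,0,0,0,0,0],
    [0,0,0,0,0,0],
  ],
)

```text
clock: 25.98
eef_pos: [516.3, 248.3, 115.9]
orientation: [2.002, 1.57, -2.766]
contact_force: [-0.1, -0.4, -1.7]
grip_width: 15.8
```

```bash
python3 w.py 516 248 111
```

```text
t 25.98 p [516.3 248.3 115.9] jawyaw-90 -3.23 xdir [-1.1e-03 -4.0e-04 -1.0e+00] F [-0.13 -0.36 -1.74] M [0.019 0.098 0.016] w 15.8
d tool [ 4.9  0.2 -0.3]
```

Emit:
drive_tool(
  increments=[
    [1,0,0,0,0,0],
    [1,0,0,0,0,0],
    [1,0,0,0,0,0],
    [0.5,0,0,0,0,0],
    [0,0,0,0,0,0],
    [0,0,0,0,0,0],
    [0,0,0,0,0,0],
    [0,0,0,0,0,0],
  ],
)

```text
clock: 26.65
eef_pos: [516.8, 248.5, 113.4]
orientation: [-1.083, 1.57, 0.432]
contact_force: [0.4, 0.8, -0.5]
grip_width: 16.2
```

```bash
python3 w.py 516 248 111
```

```text
t 26.65 p [516.8 248.5 113.4] jawyaw-90 -3.23 xdir [ 5.e-04  2.e-04 -1.e+00] F [ 0.4   0.75 -0.54] M [ 0.177 -0.008  0.053] w 16.2
d tool [ 2.4  0.8 -0.5]
```

Emit:
drive_tool(
  increments=[
    [0.7,0,0,0,0,0],
    [0.7,0,0,0,0,0],
    [0.6,0,0,0,0,0],
    [0,0,0,0,0,0],
    [0,0,0,0,0,0],
    [0,0,0,0,0,0],
    [0,0,0,0,0,0],
    [0,0,0,0,0,0],
  ],
)

```text
clock: 27.32
eef_pos: [517.3, 249.1, 112.3]
orientation: [-0.819, 1.568, 0.695]
contact_force: [-0.5, 3.1, 5.7]
grip_width: 15.8
```

```bash
python3 w.py 516 248 111
```

```text
t 27.32 p [517.3 249.1 112.3] jawyaw-90 -3.23 xdir [ 0.0018  0.0015 -1.    ] F [-0.54  3.14  5.74] M [ 0.469  0.139 -0.016] w 15.8
d tool [ 1.3  1.2 -1.1]
```

Emit:
drive_tool(
  increments=[
    [-0.4,0,0.8,0,0,0],
    [0,0,0.5,0,0,0],
    [0,0,0,0,0,0],
    [0,0,0,0,0,0],
    [0,0,0,0,0,0],
    [0,0,0,0,0,0],
    [0,0,0,0,0,0],
    [0,0,0,0,0,0],
  ],
  newtons=8,
)

```text
clock: 27.98
eef_pos: [517.1, 249.8, 111.8]
orientation: [-1.204, 1.57, 0.31]
contact_force: [3.8, 3.5, 1.9]
grip_width: 16.4
```

```bash
python3 w.py 516 248 111
```

```text
t 27.98 p [517.1 249.8 111.8] jawyaw-90 -3.24 xdir [ 1.1e-03  3.0e-04 -1.0e+00] F [3.78 3.47 1.92] M [ 0.47  -0.552  0.063] w 16.4
d tool [ 0.8  1.  -1.8]
```

Emit:
drive_tool(
  increments=[
    [0,0,0,0,0,0],
    [0,0,0,0,0,0],
    [0,0,0,0,0,0],
    [0,0,0,0,0,0],
    [0,0,0,0,0,0],
    [0,0,0,0,0,0],
    [0,0,0,0,0,0],
    [0,0,0,0,0,0],
  ],
  hand=0.5,
)

```text
clock: 28.65
eef_pos: [516.6, 249.6, 111.5]
orientation: [2.271, 1.571, -2.497]
contact_force: [-0.1, -0.3, 0.1]
grip_width: 47.5
```

```bash
python3 - <<'E'
from h import *
from w import rep
rep([516,248,111])
a=snap("top","t9")["image"][:,:,::-1]; b=snap("side","s9")["image"][:,:,::-1]
m=np.zeros((600,800,3),np.uint8)
m[:600,:320]=cv2.resize(a[190:340,170:250],(320,600),interpolation=2)
m[:480,325:795]=cv2.resize(b[205:325,135:252],(470,480),interpolation=2)
cv2.imwrite("pics/c11.png",m)
E
```

```text
t 28.65 p [516.6 249.6 111.5] jawyaw-90 -3.23 xdir [-2.e-04 -2.e-04 -1.e+00] F [-0.08 -0.3   0.08] M [ 0.076 -0.024  0.011] w 47.5
d tool [ 0.5  0.5 -1.7]
```

Emit:
drive_tool(
  increments=[
    [-3,0,0,0,0,0],
    [-6,0,0,0,0,0],
    [-12,0,0,0,0,0],
    [-20,0,0,0,0,0],
    [-25,0,0,0,0,0],
    [-25,0,0,0,0,0],
    [-20,0,0,0,0,0],
    [-10,0,0,0,0,0],
  ],
)

```text
clock: 29.42
eef_pos: [518.2, 250.3, 237.7]
orientation: [-1.158, 1.564, 0.357]
contact_force: [0.9, 0.2, -0.2]
grip_width: 47.3
```

Emit:
drive_tool(
  increments=[
    [0,15,0,0,0,0],
    [0,25,10,0,0,0],
    [0,25,25,0,0,0],
    [0,25,30,0,0,0],
    [0,25,30,0,0,0],
    [0,25,30,0,0,0],
    [0,20,25,0,0,0],
    [0,10,10,0,0,0],
  ],
)

```text
clock: 30.08
eef_pos: [353.5, 421.5, 232.9]
orientation: [0.55, 1.57, 2.067]
contact_force: [-0.7, 0.5, -0.6]
grip_width: 47.3
```

```bash
python3 - <<'E'
from h import *
from w import rep
rep([516,248,111])
a=snap("top","t10")["image"][:,:,::-1]; b=snap("side","s10")["image"][:,:,::-1]
m=np.zeros((600,800,3),np.uint8)
m[:560,:280]=cv2.resize(a[190:330,180:250],(280,560),interpolation=2)
m[:400,285:555]=cv2.resize(b[215:335,155:236],(270,400),interpolation=2)
m[:400,560:800]=cv2.resize(a[165:245,350:398],(240,400),interpolation=2)
m[405:600,285:800]=cv2.resize(b[210:300,300:538],(515,195),interpolation=2)
cv2.imwrite("pics/c12.png",m)
E
```

```text
t 30.08 p [353.5 421.5 232.9] jawyaw-90 -3.05 xdir [-6.e-04  1.e-03 -1.e+00] F [-0.65  0.54 -0.6 ] M [ 0.038  0.028 -0.044] w 47.3
d tool [ 121.6 -171.6 -164.7]
```

View pics/c12.png

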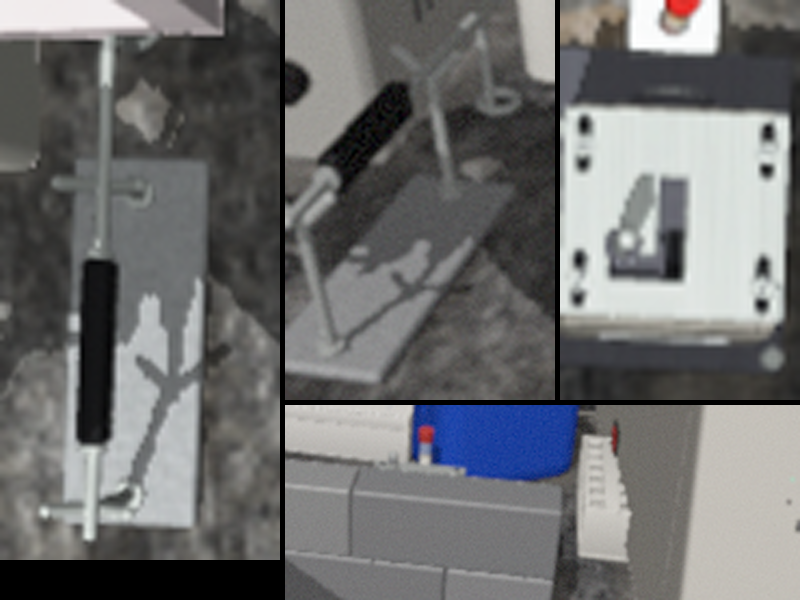

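Picture 12: the rod lies in both forks with its eye hanging down, handle ends at crop (97,262) and (95,443) as at the start. The post sits in the hold notch at (627,240), left of the tooth, and the tube is standing. I hand in.

```bash
python3 -c "
from bench import *
print(finish_job(), get_obs()['clock'])"
```

```text
the job is handed in; nothing more can be done
the job is handed in; nothing more can be done
```

The shutter is open and held in the notch, the rod is back in its stand, and the job was handed in at about 30 s of the 58 s allowed.

- **Shutter:** I lowered the eye over the post and drew it back until the front end stopped it, about 22 mm from shut. I then crossed left until the picture showed about 22 mm and let the post settle back about 10 mm.
- **Last checks:** The final pictures show the post in the hold notch, the rod in both forks with its eye hanging down, and the sample tube standing. The gripper was about 230 mm above the bench, touching nothing.
- **Forces:** The highest readings were about 10 N at the wrist, both at the front stop and on seating the rod. Only the rod worked the shutter, and I felt no contact with the wall.
- **Less certain:** I felt no clear hard stop at the left end of the crossing and judged the shift from the pictures. My reading of the post's final place is about 14 mm drawn and 24 mm shifted, against 12 and 22 mm expected, which is within camera error.
- **Not rechecked:** The last crops left out the timer, bottles and petri dish; no move went near them.

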